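# Close up the laundry supplies and put them under the sliding cover

## Task

Put the laundry supplies away for the night: slide open the clear cover of the white supply chest, press the lid of every powder canister and tablet tub on the counter down until it is fully home, and stand them all upright on the floor of the chest. Then slide the cover fully shut, and leave everything else on the counter where it stands.

Things in the scene. Friction and masses are not known exactly. Their poses are not given: they have to be found in the camera images.
- chest: Low white steel supply chest fixed to the counter, 236 x 544 x 115 mm. Origin on the counter under the middle of its loading bay; x points to the chest's back (away from the robot), y along its length to the robot's left, z up. The bay is the left half; the right half (y -136 to -402 mm) is a locked coin bay under a fixed top, not used. Front and back walls: 115 mm high.
- bay_floor (a point): Middle of the loading bay's floor, 6 mm above the counter; axes as the chest's. The bay's inside runs from x -112 to +112 mm and y -136 to +136 mm; its left end wall and the partition are 98 mm high, walls 6 mm thick. It is loaded from above once the cover is slid away.
- cover (a joint): Clear sliding cover of the loading bay in an aluminium edge frame, 222 x 270 mm; m. 0 = shut; grows to 0.25 (stop) as it slides along the chest's -y over the coin bay; at 0.25 the bay is open from y -115 to +136 mm. Starts at 0 to 0.05. Friction about 3 N; stays where left. Underside 100 mm, top 106 mm above the counter: closed lids clear it by 6 mm, proud lids do not.
- cover_bar (a point): Centre of the top of the black pull bar standing on the cover along the chest's x, near the cover's left (+y) edge: 100 mm long, 12 mm thick (along chest y), 30 mm high, top 136 mm above the counter. With the cover shut it is at chest y = +123 mm; it moves with the cover.
- canister1: White round powder canister with a pale label, 66 mm diameter, 88 mm high with its lid home (the body is 80 mm high and straight-sided). Origin at the centre of its underside, z up. About 0.3 to 0.6 kg. May be absent.
- canister1_lid (a joint): Grey stepped press-in lid of canister1, 66 mm diameter, 8 mm thick flange; m it stands proud of the canister's rim: 0 = fully home, at the start 9 to 13 mm. It is a tight fit: it goes down straight when pushed near its middle with more than about 9 N and stays where it is left.
- canister2: White round powder canister with a pale label, 66 mm diameter, 88 mm high with its lid home (the body is 80 mm high and straight-sided). Origin at the centre of its underside, z up. About 0.3 to 0.6 kg. May be absent.
- canister2_lid (a joint): Grey stepped press-in lid of canister2, 66 mm diameter, 8 mm thick flange; m it stands proud of the canister's rim: 0 = fully home, at the start 9 to 13 mm. It is a tight fit: it goes down straight when pushed near its middle with more than about 9 N and stays where it is left.
- canister3: White round powder canister with a pale label, 66 mm diameter, 88 mm high with its lid home (the body is 80 mm high and straight-sided). Origin at the centre of its underside, z up. About 0.3 to 0.6 kg. May be absent.
- canister3_lid (a joint): Grey stepped press-in lid of canister3, 66 mm diameter, 8 mm thick flange; m it stands proud of the canister's rim: 0 = fully home, at the start 9 to 13 mm. It is a tight fit: it goes down straight when pushed near its middle with more than about 9 N and stays where it is left.
- tub1: White rectangular tablet tub with a pale label, 104 mm long (its x axis) x 66 mm wide (y) x 88 mm high with its lid home (body 80 mm high, straight-sided). Origin at the centre of its underside, z up. The lid's hinge is at the +x end, the thumb lip at the -x end. About 0.3 to 0.6 kg. May be absent.
- tub1_lid (a joint): Grey hinged lid of tub1, 104 x 66 x 8 mm, hinged along the top of the tub's +x end (52 mm from the middle, 80 mm up); angle in rad: 0 = fully home, at the start 0.13 to 0.23 (free end 14 to 24 mm up). Tight: it turns when its top is pushed down near the free end with more than about 7 N and stays where it is left.
- tub2: White rectangular tablet tub with a pale label, 104 mm long (its x axis) x 66 mm wide (y) x 88 mm high with its lid home (body 80 mm high, straight-sided). Origin at the centre of its underside, z up. The lid's hinge is at the +x end, the thumb lip at the -x end. About 0.3 to 0.6 kg. May be absent.
- tub2_lid (a joint): Grey hinged lid of tub2, 104 x 66 x 8 mm, hinged along the top of the tub's +x end (52 mm from the middle, 80 mm up); angle in rad: 0 = fully home, at the start 0.13 to 0.23 (free end 14 to 24 mm up). Tight: it turns when its top is pushed down near the free end with more than about 7 N and stays where it is left.
- scoop: White plastic measuring scoop, cup 56 mm wide, 40 mm high, with a handle 70 mm long; a bystander to leave where it stands. Origin at the middle of its underside.
- brush: Scrubbing brush 190 mm long, lying; a bystander to leave where it is. Origin under it.
- coindish: White coin bowl 90 mm wide, 30 mm high; a bystander to leave where it stands. Origin at the middle of its underside.
- carton: Plain cardboard carton 70 x 130 x 50 mm high; a bystander to leave where it stands. Origin at the middle of its underside.
- spray: Clear trigger spray bottle, 72 mm wide, 195 mm high; a bystander to leave where it stands. Origin at the middle of its underside.
- softener: White round bottle, 72 mm wide, 210 mm high; a bystander to leave where it stands. Origin at the middle of its underside.
Not all that is in view belongs to the job. What is shaped like the tub1 but green is not meant.

How it is judged:
On the way, in this order (a step that is already met when the one before it is completed fails the run):
1. the chest's cover has been slid open (more than 150 mm) (value of joint cover above 0.15 m), for 0.2 s.
2. every canister and tub that is there stands upright on the floor of the loading bay with its lid fully home (x of canister1 in the frame of chest between -0.112 and 0.112 m and y of canister1 in the frame of chest between -0.136 and 0.136 m and z of each of canister1, canister2, canister3, tub1, tub2 in the frame of chest below 0.014 m and angle between each of canister1, canister2, canister3, tub1, tub2's own z axis and vertical below 0.12 rad and value of joint each of canister1_lid, canister2_lid, canister3_lid below 0.003 m and x of canister2 in the frame of chest between -0.112 and 0.112 m and y of canister2 in the frame of chest between -0.136 and 0.136 m and x of canister3 in the frame of chest between -0.112 and 0.112 m and y of canister3 in the frame of chest between -0.136 and 0.136 m and x of tub1 in the frame of chest between -0.112 and 0.112 m and y of tub1 in the frame of chest between -0.136 and 0.136 m and value of joint each of tub1_lid, tub2_lid below 0.035 rad and x of tub2 in the frame of chest between -0.112 and 0.112 m and y of tub2 in the frame of chest between -0.136 and 0.136 m), for 0.2 s.
3. the cover has been slid shut over them (value of joint cover below 0.008 m), for 0.2 s.
At the end, for the whole second after the job is handed in: Every canister and tub that is there stands at rest on the floor of the chest's loading bay, within 7 degrees of upright, its lid fully home (canister lids within 3 mm, tub lids within 2 degrees), and the cover is shut to within 8 mm (all of step 2 and value of joint cover below 0.008 m and linear speed of each of canister1, canister2, canister3, tub1, tub2 below 0.02 m/s); the robot touches nothing.
It fails at once if something else on the counter (scoop, brush, bowl, carton, bottles) is shoved more than 40 mm (distance of any of scoop, brush, coindish, carton, spray, softener from where it was at the start of the episode above 0.04 m).
It fails at once if the spray bottle, softener bottle, bowl or carton is knocked over (angle between any of coindish, carton, spray, softener's own z axis and vertical above 0.7 rad).
Of canister1, canister2, canister3, tub1, tub2 only 3 to 4 are there at a start; the rules pass over those that are not, and their reading is None.
At some moment in a run one of canister1, canister2, canister3, tub1, tub2 may be knocked a few centimetres aside while the robot is not near it.
It also fails if it takes over 210 s, if anything falls off the work surface, if the arm or the gripper's body presses on something with over 40 N, if the wrist force passes 120 N, or if a joint passes its speed limit or range.

## Robot

A 6-joint arm with a two-finger parallel gripper is mounted at the origin on the work surface. World frame = base frame: x ahead of the robot, y to its left, z up, the work surface at z = 0. Lengths are in m, angles in rad, forces in N, time in s.
With the tool pointing down it reaches from about 0.275 to 0.85 m from the base axis. Payload 5.2 kg.
Tool frame: the origin (TCP) lies between the finger pads; the fingertips stand 19 mm ahead of it and the grasp point (between the pads) is the TCP (env.nose_length is the distance from the TCP to the fingertips, in m); z points along the fingers, y is the line along which they close (so a half turn about z gives the same grasp; the last joint's range is limited). The gripper opens to 85 mm and grips with 20 to 120 N. Pads are 22 mm wide; open, the fingers measure 114 mm over their backs; the gripper's body (76 mm by 85 mm) begins 54 mm behind the grasp point. The pads swing forward as they close: fully open they stand 13 mm farther back than shut.
Start: joints at [-1.314, 0.259, 1.535, -0, 1.348, -0.203], TCP at [0.244, -0.493, 0.25] pointing down, gripper open.
Joint ranges: [-3.14, 3.14], [-0.91, 2.08], [0.19, 2.58], [-1.22, 4.36], [0.22, 2.71], [-3.12, 3.12]. Speed limits (rad/s): [2.57, 2.57, 3.14, 3.14, 3.14, 3.14].

## Interface

Orientations are given as a rotation vector (axis times angle).
In Python, from rig import env, camera, order gives the robot as it stands.
- The arm moves only by the tool play_rows, never from a script. Its argument "rows" is one flat list of numbers, 7 for each row, row after row: the shift along the tool's x, y, z in units of 50 mm (1.0 is 50 mm), then the turn, a rotation vector about the tool's x, y, z in units of 6 degrees (1.0 is 6 degrees), then the finger opening in mm, from 0 to 85.4. A call has 1 to 12 rows; each row shifts and turns the commanded pose from where the row before left it, along the tool's axes as they then stand; what a row does not reach is not made up. A row lasts 1/10 s, in which the tool goes at most 50 mm and 8.59 degrees, less where a joint would pass 70% of its speed; a pose out of reach is approached as far as the arm can. A call is refused whole if a number of a shift passes 1 or a number of a turn 1, either way. A call with a gripper value outside its range is refused whole. The fingers move at their own pace and stop on an object; the grip force is fixed at half the most. Time passes only in rows, so rows that do not move let the fingers close. It gives the time, the measured TCP pose, the force, the opening and the grip force at its end, in the units of the state.
- env.get_state(): the state, without advancing time (a new reading comes with each control period).
- camera(name): name is "scene" or "top" or "wrist"; returns a dict with "frame" (400x640x3 uint8, red, green, blue), "intrinsics" (3x3 intrinsics, pixels), "cam_to_world" (4x4, takes a point from camera to world coordinates). Camera axes: x right, y up, looking along -z (the intrinsics and any distortion apply to the point x, -y, -z); pixel columns grow to the right and rows downward; lengths in m; the calibration is good to about 2 mm. A picture is of the moment at which its call begins. There is no depth.
- order.close_job(): hands the job in; it is judged then, once.
The state is a dict: "t": time; "joint_positions": joint angles; "qvel": joint speeds; "joint_torque": joint torques, N m; "tool_pos": TCP position; "ee_rot": TCP orientation; "wrist_force": force on the tool from outside, world axes, zero at the start; "moment": the same for the moment, N m; "gripper_width": finger opening in m; "grasp_force": force on a finger pad.
Only numpy, scipy, OpenCV 4.12 (cv2) and the standard library are available. Lean on these libraries where they do the work, as an engineer would, in place of code of your own. Each camera call takes 0.05 s, during which the arm holds its last target. There are 200 camera calls.

## Working session

There is one attempt and no reset: what is moved stays moved. The work goes in short steps, Python scripts to look and compute and a tool call to move; the robot and the scene stay as the last step left them, time stands still between calls to the robot, and variables do not carry over. Pictures are saved under pics/ and viewed, at most 14 in all, crops included, and the job is handed in when it is done.

Besides the shell and the picture viewer there is one more tool, called after "Emit:" as name(argument=value, ...) on one line, values as JSON. play_rows: Moves the arm, as the interface text tells. Its arguments: {"type":"object","properties":{"rows":{"type":"array","items":{"type":"number"}}},"required":["rows"]}

```bash
mkdir -p pics; ls; cat > h.py <<'E'
import numpy as np, cv2
from rig import env, camera, order
from scipy.spatial.transform import Rotation as R
def shot(n,f=None):
    c=camera(n)
    if f: cv2.imwrite(f'pics/{f}.png',c['frame'][:,:,::-1])
    return c
def ray(c,u,v):
    K=np.array(c['intrinsics']);T=np.array(c['cam_to_world'])
    d=np.linalg.inv(K)@[u,v,1]; d=T[:3,:3]@[d[0],-d[1],-d[2]]
    return T[:3,3],d
def onz(c,u,v,z):
    o,d=ray(c,u,v); return o+d*(z-o[2])/d[2]
def tri(c1,p1,c2,p2):
    o1,d1=ray(c1,*p1);o2,d2=ray(c2,*p2)
    d1=d1/np.linalg.norm(d1);d2=d2/np.linalg.norm(d2)
    s=np.linalg.lstsq(np.c_[d1,-d2],o2-o1,rcond=None)[0]
    a=o1+s[0]*d1;b=o2+s[1]*d2
    return (a+b)/2,np.linalg.norm(a-b)
def proj(c,P):
    K=np.array(c['intrinsics']);T=np.array(c['cam_to_world'])
    q=T[:3,:3].T@(np.array(P)-T[:3,3]); q=K@[q[0],-q[1],-q[2]]; return q[:2]/q[2]
def st():
    s=env.get_state()
    print('t',round(s['t'],2),'pos',np.round(s['tool_pos'],4),'rot\n',np.round(R.from_rotvec(s['ee_rot']).as_matrix(),3),'F',np.round(s['wrist_force'],1),'w',s['gripper_width'],s['grasp_force'],'q',np.round(s['joint_positions'],2))
    return s
E
python3 - <<'E'
from h import *
st()
for n in('scene','top','wrist'):
    c=shot(n,n+'0'); print(n,np.round(c['intrinsics'],1).tolist(),np.round(c['cam_to_world'],3).tolist())
E
```

```text
pics
t 0.0 pos [ 0.244  -0.4924  0.2495] rot
 [[ 0.896  0.444 -0.   ]
 [ 0.444 -0.896  0.002]
 [ 0.    -0.002 -1.   ]] F [-0.2 -0.2 -0.4] w 0.08562163726494547 0.0 q [-1.31  0.26  1.54  0.    1.35 -0.2 ]
scene [[446.7, 0.0, 310.1], [0.0, 446.7, 198.7], [0.0, 0.0, 1.0]] [[-0.22, -0.756, 0.616, 1.145], [0.975, -0.175, 0.134, 0.3], [0.006, 0.63, 0.776, 0.855], [0.0, 0.0, 0.0, 1.0]]
top [[399.0, 0.0, 322.7], [0.0, 399.0, 202.8], [0.0, 0.0, 1.0]] [[0.016, 0.982, -0.187, 0.404], [-1.0, 0.016, -0.001, 0.149], [0.002, 0.187, 0.982, 0.951], [0.0, 0.0, 0.0, 1.0]]
wrist [[302.0, 0.0, 318.0], [0.0, 302.0, 199.7], [0.0, 0.0, 1.0]] [[0.444, 0.854, 0.271, 0.314], [-0.896, 0.423, 0.134, -0.459], [-0.0, -0.303, 0.953, 0.374], [0.0, 0.0, 0.0, 1.0]]
```

View pics/top0.png

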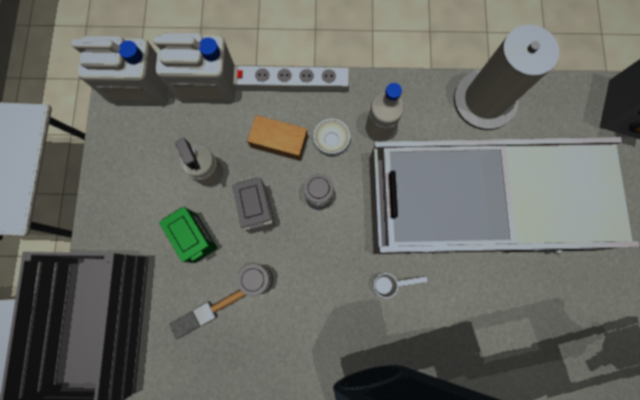

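View pics/scene0.png

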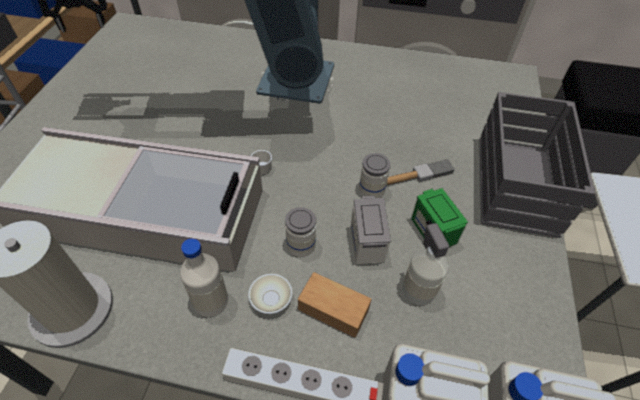

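The top view shows canisters with lids at (319,188) and (254,280), a grey tub at (253,203), a green decoy at (187,233), and the chest at right with its bar at (393,194). The scene view shows the same three items. I'll zoom in on the lids.

```bash
python3 - <<'E'
from h import *
a=cv2.imread('pics/top0.png')[165:305,225:345]; b=cv2.imread('pics/scene0.png')[140:270,275:400]
A=cv2.resize(a,None,fx=3.2,fy=3.2,interpolation=cv2.INTER_CUBIC);B=cv2.resize(b,None,fx=3.2,fy=3.2,interpolation=cv2.INTER_CUBIC)
m=np.zeros((max(len(A),len(B)),A.shape[1]+B.shape[1],3),np.uint8);m[:len(A),:A.shape[1]]=A;m[:len(B),A.shape[1]:]=B
m=cv2.convertScaleAbs(m,alpha=1.5)
cv2.imwrite('pics/z.png',m);print(m.shape)
for n,(x0,y0,x1,y1) in(('top',(380,165,405,225)),('scene',(215,165,245,220))):
    g=cv2.imread(f'pics/{n}0.png')[y0:y1,x0:x1].max(2)<50
    k,l,s,ce=cv2.connectedComponentsWithStats(g.astype(np.uint8)); i=1+s[1:,4].argmax();print(n,ce[i]+[x0,y0],s[i])
    ys,xs=np.where(l==i);print(cv2.minAreaRect(np.c_[xs+x0,ys+y0].astype(np.float32)))
E
```

```text
(448, 784, 3)
top [392.70479705 194.33579336] [  9   6   8  47 271]
((392.7069091796875, 194.01724243164062), (46.038063049316406, 5.9896464347839355), 86.633544921875)
scene [229.24199288 193.31316726] [  6   8  17  41 281]
((229.33563232421875, 192.93836975097656), (7.373592853546143, 42.01778030395508), 20.556045532226562)
```

View pics/z.png

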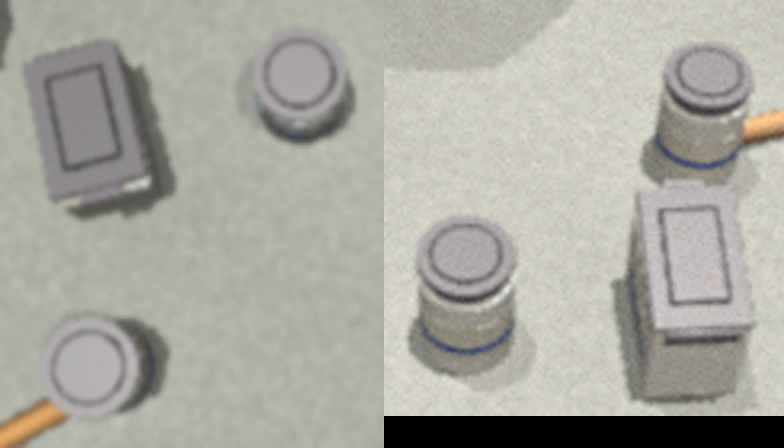

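```bash
python3 - <<'E'
from h import *
t=shot('top');s=shot('scene')
a=lambda p:(p[0]/3.2+225-.34,p[1]/3.2+165-.34)
b=lambda p:((p[0]-384)/3.2+275-.34,p[1]/3.2+140-.34)
for n,p,q in[('A',(300,72),(467,254)),('B',(88,367),(711,74)),('far+y',(47,77),(730,300)),('far-y',(104,67),(670,303)),('near+y',(64,169),(718,206)),('near-y',(118,158),(660,210))]:
    P,e=tri(t,a(p),s,b(q));print(n,np.round(P,4),round(e,4))
P,e=tri(t,(392.7,194.2),s,(229.3,193.1));print('bar mid',P.round(4),e)
# chest edges: front wall top outer corners
for n,p,q in[('barfar',(390.8,171.5),(224.5,210.5)),('barnear',(394.2,216.5),(234,175))]:
    P,e=tri(t,p,s,q);print(n,P.round(4),e)
for uv in[(392.5,171.5),(393.9,216.8)]: print(onz(t,*uv,.136).round(4))
for nm,uv in dict(scoop=(385,286),scooph=(427,280),bowl=(332,137),soft=(385,125),brushend=(245,292),carton=(305,155),green=(187,233)).items(): print(nm,onz(t,*uv,.03).round(3))
# chest corners on top view
for uv in[(376,250),(374,147),(622,144),(631,243)]: print('chest',uv,onz(t,*uv,.115).round(3))
E
```

```text
A [0.6021 0.1602 0.0968] 0.0023
B [0.4011 0.2962 0.095 ] 0.0019
far+y [0.5969 0.3342 0.0927] 0.0016
far-y [0.6054 0.2963 0.0889] 0.0024
near+y [0.5312 0.3167 0.1048] 0.0015
near-y [0.54   0.2803 0.1011] 0.0008
bar mid [5.845e-01 1.000e-04 1.183e-01] 0.0003419791153516234
barfar [0.6334 0.0054 0.121 ] 0.003532441943045308
barnear [ 0.5362 -0.0032  0.1227] 0.003384687000392305
[0.6298 0.0027 0.136 ]
[0.533  0.0015 0.136 ]
scoop [0.391 0.005 0.03 ]
scooph [ 0.406 -0.09   0.03 ]
bowl [0.743 0.129 0.03 ]
soft [0.776 0.    0.03 ]
brushend [0.373 0.321 0.03 ]
carton [0.697 0.194 0.03 ]
green [0.504 0.462 0.03 ]
chest (376, 250) [0.466 0.036 0.115]
chest (374, 147) [0.69  0.039 0.115]
chest (622, 144) [ 0.706 -0.507  0.115]
chest (631, 243) [ 0.489 -0.499  0.115]
```

The canister lids triangulate to about 96 mm. The tub's near end is raised and its hinge is at the far end (yaw about 14°). The chest yaw is about 2°. Next I move over the bar.

Emit:
play_rows(rows=[0, 0, 0, 0, 0, 1, 60, 0, 0, 0, 0, 0, 1, 60, 0, 0, 0, 0, 0, 1, 60, 0, 0, 0, 0, 0, 1, 60, 0.5, -0.7, 0, 0, 0, 0, 60, 0.5, -0.7, 0, 0, 0, 0, 60, 0.5, -0.7, 0, 0, 0, 0, 60, 0.5, -0.7, 0, 0, 0, 0, 60, 0.5, -0.7, 0, 0, 0, 0, 60, 0.5, -0.7, 0, 0, 0, 0, 60, 0.5, -0.7, 0, 0, 0, 0, 60, 0.5, -0.7, 0, 0, 0, 0, 60])

```text
t: 1.45
tool_pos: [0.4331, -0.2033, 0.2504]
ee_rot: [3.141, 0.064, 0.0]
wrist_force: [1.2, -1.1, 0.3]
gripper_width: 0.0598
grasp_force: 0.0
```

Emit:
play_rows(rows=[0.5, -0.7, 0, 0, 0, 0, 60, 0.5, -0.7, 0, 0, 0, 0, 60, 0.5, -0.7, 0, 0, 0, 0, 60, 0.5, -0.7, 0, 0, 0, 0, 60, 0.4, -0.7, 0, 0, 0, 0, 60, 0.4, -0.4, 0, 0, 0, 0, 60, 0, 0, 0, 0, 0, 0, 60])

```text
t: 2.15
tool_pos: [0.5659, -0.0014, 0.25]
ee_rot: [-3.14, -0.07, -0.001]
wrist_force: [0.3, 0.5, -0.4]
gripper_width: 0.0601
grasp_force: 0.0
```

```bash
cat >> h.py <<'E'
def go(x,y,z,yaw=None):
    "print tool-frame move; yaw (deg) of tool x; turn first, then shift"
    s=st();M=R.from_rotvec(s['ee_rot']).as_matrix();cur=np.degrees(np.arctan2(M[1,0],M[0,0]))
    t=0 if yaw is None else (yaw-cur+90)%180-90
    M2=R.from_euler('z',t,degrees=True).as_matrix()@M
    d=M2.T@(np.array([x,y,z])-s['tool_pos'])/.05
    print('yaw',cur.round(2),'turn units(tool z)',round(-t/6,2),'shift units',d.round(3))
E
python3 - <<'E'
from h import *
st();c=shot('wrist','w1');print(proj(c,[.584,0,.136]))
E
```

```text
t 2.15 pos [ 0.5659 -0.0014  0.25  ] rot
 [[ 0.999  0.045  0.001]
 [ 0.045 -0.999  0.001]
 [ 0.001 -0.001 -1.   ]] F [ 0.3  0.5 -0.4] w 0.06007649469535411 0.0 q [-0.2   0.29  1.5   0.    1.36  1.33]
[316.28695674 180.94926173]
```

View pics/w1.png

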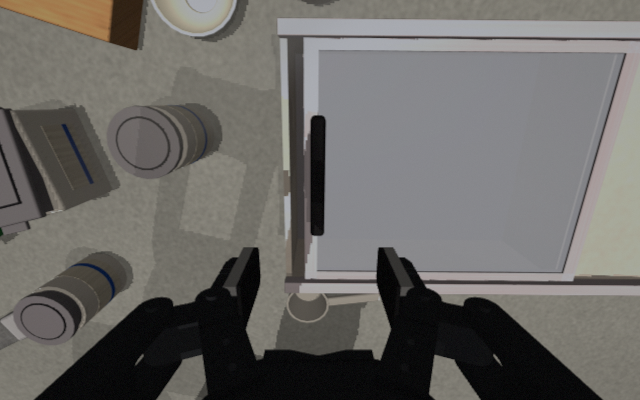

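```bash
python3 - <<'E'
from h import *
c=shot('wrist')
for n,u,v,z in[('barfar',318,117,.136),('barnear',317.5,235,.136),('mid',318,176,.136),('back outer corner',278,20,.115),('back inner',279,37,.115),('front outer',287,293,.115),('front inner',285.5,280,.115),('back outer R',639,22,.115),('front outer R',600,294,.115),('back inner R',639,40,.115),('front in R',600,282,.115),('A',142,140,.1),('B',44,321,.1)]: print(n,onz(c,u,v,z).round(4))
s=shot('scene');g=s['frame'][160:225,212:250].max(2)<50
k,l,ss,ce=cv2.connectedComponentsWithStats(g.astype(np.uint8));i=1+ss[1:,4].argmax();p=ce[i]+[212,160];print(p)
print(tri(c,(318,176),s,p))
go(.584,0,.132)
E
```

```text
barfar [ 0.6329 -0.0008  0.136 ]
barnear [ 0.5351 -0.0047  0.136 ]
mid [ 0.587  -0.0029  0.136 ]
back outer corner [0.7015 0.0324 0.115 ]
back inner [0.69   0.0316 0.115 ]
front outer [0.4613 0.0226 0.115 ]
front inner [0.4762 0.0242 0.115 ]
back outer R [ 0.7121 -0.2411  0.115 ]
front outer R [ 0.4737 -0.2901  0.115 ]
back inner R [ 0.7001 -0.2456  0.115 ]
front in R [ 0.4873 -0.2856  0.115 ]
A [0.6047 0.1556 0.1   ]
B [0.4039 0.2881 0.1   ]
[229.36148649 193.45945946]
(array([ 0.58078759, -0.00252736,  0.11150035]), np.float64(0.0015137409343338772))
t 2.3 pos [ 0.5639 -0.0046  0.25  ] rot
 [[ 0.999  0.041 -0.001]
 [ 0.041 -0.999 -0.   ]
 [-0.001  0.    -1.   ]] F [0.1 0.1 0.5] w 0.05983168833891121 0.0 q [-0.21  0.28  1.5  -0.    1.36  1.32]
yaw 2.37 turn units(tool z) 0.0 shift units [ 0.407 -0.076  2.359]
```

Emit:
play_rows(rows=[0.4, 0, 0.5, 0, 0, 0, 60, 0, 0, 0.5, 0, 0, 0, 60, 0, 0, 0.5, 0, 0, 0, 60, 0, 0, 0.5, 0, 0, 0, 60, 0, 0, 0.3, 0, 0, 0, 60, 0, 0, 0, 0, 0, 0, 0, 0, 0, 0, 0, 0, 0, 0, 0, 0, 0, 0, 0, 0, 0, 0, 0, 0, 0, 0, 0, 0, 0, 0, 0, 0, 0, 0, 0])

```text
t: 3.3
tool_pos: [0.5849, -0.0036, 0.137]
ee_rot: [3.14, 0.064, 0.003]
wrist_force: [-3.0, 0.9, 5.8]
gripper_width: 0.0106
grasp_force: 61.4
```

Emit:
play_rows(rows=[0, 0.2, 0, 0, 0, 0, 0, 0, 0.4, 0, 0, 0, 0, 0, 0, 0.5, 0, 0, 0, 0, 0, 0, 0.5, 0, 0, 0, 0, 0, 0, 0.5, 0, 0, 0, 0, 0, 0, 0.5, 0, 0, 0, 0, 0, 0, 0.5, 0, 0, 0, 0, 0, 0, 0.5, 0, 0, 0, 0, 0, 0, 0.4, 0, 0, 0, 0, 0, 0, 0.3, 0, 0, 0, 0, 0, 0, 0.2, 0, 0, 0, 0, 0, 0, 0.1, 0, 0, 0, 0, 0])

```text
t: 4.5
tool_pos: [0.5932, -0.2342, 0.137]
ee_rot: [3.141, 0.063, -0.0]
wrist_force: [-5.3, 3.1, 8.7]
gripper_width: 0.0106
grasp_force: 61.7
```

Emit:
play_rows(rows=[0, 0.1, 0, 0, 0, 0, 0, 0, 0, 0, 0, 0, 0, 0])

```text
t: 4.7
tool_pos: [0.5933, -0.2366, 0.137]
ee_rot: [-3.138, -0.064, 0.001]
wrist_force: [-5.1, 7.9, 9.5]
gripper_width: 0.0105
grasp_force: 61.9
```

Emit:
play_rows(rows=[0, -0.05, 0, 0, 0, 0, 50, 0, 0, 0, 0, 0, 0, 50, 0, 0, 0, 0, 0, 0, 50, 0, 0, -0.5, 0, 0, 0, 50, 0, 0, -0.7, 0, 0, 0, 50, 0, -0.4, -0.7, 0, 0, 0, 20, 0, -0.8, -0.4, 0, 0, 0, 0, 0, -0.9, 0, 0, 0, 0, 0, 0, -0.9, 0, 0, 0, 0, 0, 0, -0.9, 0, 0, 0, 0, 0, 0, -0.9, 0, 0, 0, 0, 0, 0, -0.9, 0, 0, 0, 0, 0])

```text
t: 5.9
tool_pos: [0.5822, 0.0504, 0.2505]
ee_rot: [3.141, 0.064, 0.001]
wrist_force: [0.7, 0.6, 0.3]
gripper_width: -0.0
grasp_force: 0.0
```

Emit:
play_rows(rows=[0, -0.9, 0, 0, 0, 0, 0, -0.3, -0.7, 0, 0, 0, 0, 0, -0.4, -0.7, 0, 0, 0, 0, 0, 0, -0.2, 0, 0, 0, 0, 0, 0, 0, 0, 0, 0, 0, 0])

```text
t: 6.4
tool_pos: [0.542, 0.1738, 0.2506]
ee_rot: [3.141, 0.069, 0.002]
wrist_force: [0.6, -0.6, 0.5]
gripper_width: -0.0002
grasp_force: 0.0
```

```bash
python3 - <<'E'
from h import *
st();c=shot('wrist','w2');shot('top','top2')
E
```

```text
t 6.4 pos [0.542  0.1738 0.2506] rot
 [[ 0.999  0.044  0.001]
 [ 0.044 -0.999 -0.   ]
 [ 0.001  0.    -1.   ]] F [ 0.6 -0.6  0.5] w -0.00020855143875141502 0.0 q [ 0.11  0.29  1.49 -0.    1.36  1.64]
```

View pics/w2.png

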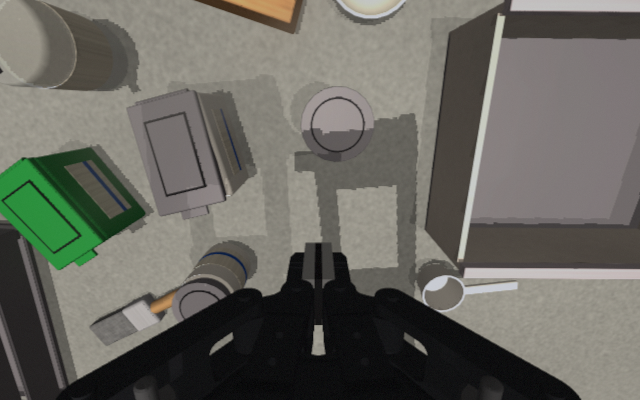

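```bash
python3 - <<'E'
from h import *
c=shot('wrist');print(onz(c,338,124,.098).round(4),'ring corner z~.1')
for n,p,z in[('far+',(146,124),.091),('far-',(187,114),.091),('near-',(204,188),.103),('near+',(160,195),.103),('lip',(194,211),.107),('wall far',(503,15),.098),('wall near',(461,262),.098),('B',(201,300),.098)]:print(n,onz(c,*p,z).round(4))
t=shot('top');s=shot('scene')
print('A t',onz(t,318.4,187.2,.098),'s',onz(s,300.6,219.1,.098))
print(tri(c,(338,124),s,(300.6,219.1)))
go(.603,.158,.13)
E
```

```text
[0.6043 0.1553 0.098 ] ring corner z~.1
far+ [0.5967 0.3298 0.091 ]
far- [0.6071 0.2917 0.091 ]
near- [0.5417 0.2768 0.103 ]
near+ [0.5332 0.3185 0.103 ]
lip [0.52   0.2863 0.107 ]
wall far [0.6949 0.0277 0.098 ]
wall near [0.4717 0.0205 0.098 ]
B [0.4151 0.291  0.098 ]
A t [0.60200446 0.15914386 0.098     ] s [0.60291914 0.16162011 0.098     ]
(array([0.60375878, 0.15853438, 0.09859632]), np.float64(0.006425348996572676))
t 6.65 pos [0.5429 0.171  0.2502] rot
 [[ 0.999  0.039  0.   ]
 [ 0.039 -0.999 -0.   ]
 [ 0.     0.    -1.   ]] F [-0.2  0.5 -0.6] w 3.326826099941282e-05 0.0 q [ 0.11  0.29  1.49 -0.    1.36  1.64]
yaw 2.24 turn units(tool z) 0.0 shift units [1.192 0.305 2.403]
```

Emit:
play_rows(rows=[0.6, 0.15, 0, 0, 0, 0, 0, 0.6, 0.15, 0.4, 0, 0, 0, 0, 0, 0, 0.6, 0, 0, 0, 0, 0, 0, 0.6, 0, 0, 0, 0, 0, 0, 0.6, 0, 0, 0, 0, 0, 0, 0.2, 0, 0, 0, 0, 0, 0, 0.1, 0, 0, 0, 0, 0, 0, 0.1, 0, 0, 0, 0, 0, 0, 0.1, 0, 0, 0, 0, 0, 0, 0.1, 0, 0, 0, 0, 0, 0, 0.06, 0, 0, 0, 0, 0, 0, 0, 0, 0, 0, 0])

```text
t: 7.85
tool_pos: [0.6039, 0.1598, 0.1093]
ee_rot: [3.141, 0.065, 0.006]
wrist_force: [-0.9, -1.6, 4.3]
gripper_width: -0.0002
grasp_force: 2.0
```

Emit:
play_rows(rows=[0, 0, 0.06, 0, 0, 0, 0, 0, 0, 0.04, 0, 0, 0, 0, 0, 0, 0, 0, 0, 0, 0])

```text
t: 8.15
tool_pos: [0.6041, 0.1598, 0.1069]
ee_rot: [3.141, 0.065, 0.008]
wrist_force: [-6.1, -1.4, 19.8]
gripper_width: -0.0002
grasp_force: 9.7
```

Emit:
play_rows(rows=[0, 0, 0.05, 0, 0, 0, 0, 0, 0, 0, 0, 0, 0, 0])

```text
t: 8.35
tool_pos: [0.6046, 0.1599, 0.1068]
ee_rot: [3.141, 0.065, 0.011]
wrist_force: [-11.1, -1.7, 33.4]
gripper_width: 0.0001
grasp_force: 16.4
```

Emit:
play_rows(rows=[0, 0, -0.6, 0, 0, 0, 0, 0, 0, -0.7, 0, 0, 0, 85, 0, 0.03, 0, 0, 0, 0, 85, 0, 0, 0, 0, 0, 0, 85, 0, 0, 0, 0, 0, 0, 85, 0, 0, 0, 0, 0, 0, 85, 0, 0, 0, 0, 0, 0, 85])

```text
t: 9.05
tool_pos: [0.6022, 0.1583, 0.1636]
ee_rot: [3.141, 0.064, -0.003]
wrist_force: [0.2, 0.2, 0.6]
gripper_width: 0.0843
grasp_force: 0.0
```

```bash
python3 - <<'E'
from h import *
go(.6035,.158,.062)
c=shot('wrist')
f=c['frame'];cv2.imwrite('pics/w3.png',f[60:360,100:560,::-1])
E
```

```text
t 9.05 pos [0.6022 0.1583 0.1636] rot
 [[ 0.999  0.041 -0.002]
 [ 0.041 -0.999 -0.   ]
 [-0.002  0.    -1.   ]] F [0.2 0.2 0.6] w 0.08429241216514702 0.0 q [0.08 0.45 1.47 0.   1.22 1.61]
yaw 2.34 turn units(tool z) 0.0 shift units [0.031 0.007 2.032]
```

View pics/w3.png

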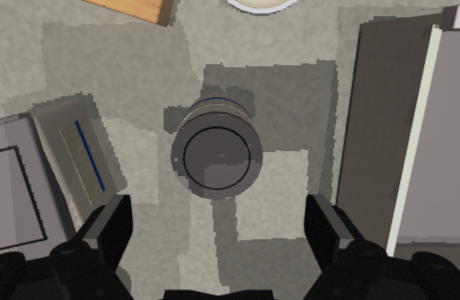

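The wrist crop shows canister 1's lid at (217,157), midway between the fingers, so the gripper is centred. I descend and grasp.

Emit:
play_rows(rows=[0, 0, 0.5, 0, 0, 0, 85, 0, 0, 0.5, 0, 0, 0, 85, 0, 0, 0.5, 0, 0, 0, 85, 0, 0, 0.4, 0, 0, 0, 85, 0, 0, 0.15, 0, 0, 0, 85, 0, 0, 0, 0, 0, 0, 0, 0, 0, 0, 0, 0, 0, 0, 0, 0, 0, 0, 0, 0, 0, 0, 0, 0, 0, 0, 0, 0, 0, 0, 0, 0, 0, 0, 0])

```text
t: 10.1
tool_pos: [0.6028, 0.1584, 0.0627]
ee_rot: [-3.141, -0.064, -0.001]
wrist_force: [0.5, -0.4, -3.5]
gripper_width: 0.0648
grasp_force: 66.8
```

Emit:
play_rows(rows=[0, 0, -0.4, 0, 0, 0, 0, 0, 0, -0.7, 0, 0, 0, 0, 0, 0, -0.8, 0, 0, 0, 0, 0, 0, -0.8, 0, 0, 0, 0, 0, 0, 0, 0, 0, 0, 0, 0, 0, 0, 0, 0, 0, 0])

```text
t: 10.7
tool_pos: [0.6031, 0.1584, 0.1983]
ee_rot: [-3.141, -0.064, -0.004]
wrist_force: [-0.6, 0.3, -3.8]
gripper_width: 0.0648
grasp_force: 67.7
```

```bash
python3 - <<'E'
from h import *
go(.644,-.035,.0695)
E
```

```text
t 10.7 pos [0.6031 0.1584 0.1983] rot
 [[ 0.999  0.041  0.002]
 [ 0.041 -0.999  0.   ]
 [ 0.002 -0.    -1.   ]] F [-0.6  0.3 -3.8] w 0.06483491828608656 67.7279993891716 q [ 0.08  0.42  1.43 -0.    1.29  1.61]
yaw 2.34 turn units(tool z) 0.0 shift units [0.654 3.898 2.578]
```

Emit:
play_rows(rows=[0.05, 0.4, 0, 0, 0, 0, 0, 0.1, 0.7, 0, 0, 0, 0, 0, 0.1, 0.7, 0, 0, 0, 0, 0, 0.1, 0.7, 0, 0, 0, 0, 0, 0.1, 0.7, 0, 0, 0, 0, 0, 0.1, 0.5, 0, 0, 0, 0, 0, 0.1, 0.2, 0, 0, 0, 0, 0, 0, 0, 0, 0, 0, 0, 0, 0, 0, 0.5, 0, 0, 0, 0, 0, 0, 0.6, 0, 0, 0, 0, 0, 0, 0.6, 0, 0, 0, 0, 0, 0, 0.5, 0, 0, 0, 0])

```text
t: 11.9
tool_pos: [0.6416, -0.0328, 0.0848]
ee_rot: [-3.139, -0.067, 0.005]
wrist_force: [-0.3, 1.0, -3.5]
gripper_width: 0.0645
grasp_force: 67.9
```

Emit:
play_rows(rows=[0, 0, 0.2, 0, 0, 0, 0, 0, 0, 0.1, 0, 0, 0, 0, 0, 0, 0.05, 0, 0, 0, 0, 0, 0, 0, 0, 0, 0, 0])

```text
t: 12.3
tool_pos: [0.6438, -0.0349, 0.0707]
ee_rot: [3.141, 0.065, 0.002]
wrist_force: [0.1, 0.7, -3.3]
gripper_width: 0.0649
grasp_force: 67.9
```

Emit:
play_rows(rows=[0, 0, 0.03, 0, 0, 0, 0, 0, 0, 0.02, 0, 0, 0, 0, 0, 0, 0, 0, 0, 0, 0])

```text
t: 12.6
tool_pos: [0.644, -0.0353, 0.0686]
ee_rot: [3.141, 0.064, 0.004]
wrist_force: [-0.2, 0.8, 0.7]
gripper_width: 0.065
grasp_force: 68.3
```

Emit:
play_rows(rows=[0, 0, 0, 0, 0, 0, 80, 0, 0, 0, 0, 0, 0, 80, 0, 0, 0, 0, 0, 0, 80, 0, 0, -0.4, 0, 0, 0, 80, 0, 0, -0.8, 0, 0, 0, 80, 0, 0, -0.8, 0, 0, 0, 80, 0, 0, -0.8, 0, 0, 0, 40, 0, 0, -0.8, 0, 0, 0, 0, -0.2, -0.7, 0, 0, 0, 0, 0, -0.2, -0.7, 0, 0, 0, 0, 0, -0.2, -0.7, 0, 0, 0, 0, 0, -0.2, -0.7, 0, 0, 0, 0, 0])

```text
t: 13.8
tool_pos: [0.5969, 0.1041, 0.2475]
ee_rot: [-3.141, -0.063, -0.001]
wrist_force: [-0.0, -0.1, -0.5]
gripper_width: 0.0006
grasp_force: 0.0
```

Emit:
play_rows(rows=[-0.2, -0.7, 0, 0, 0, -1, 0, -0.2, -0.7, 0, 0, 0, -1, 0, -0.3, -0.7, 0, 0, 0, 0, 0, -0.4, -0.5, 0, 0, 0, 0, 0, -0.4, 0, 0, 0, 0, 0, 0, 0, 0, 0, 0, 0, 0, 0])

```text
t: 14.4
tool_pos: [0.5006, 0.216, 0.2476]
ee_rot: [3.116, 0.396, -0.002]
wrist_force: [0.0, -0.1, -0.2]
gripper_width: -0.0004
grasp_force: 0.0
```

```bash
python3 - <<'E'
from h import *
st();c=shot('wrist','w4');shot('top','top4')
E
```

```text
t 14.4 pos [0.5006 0.216  0.2476] rot
 [[ 0.968  0.25  -0.001]
 [ 0.25  -0.968 -0.   ]
 [-0.001  0.    -1.   ]] F [ 0.  -0.1 -0.2] w -0.00041456918116294217 0.0 q [ 0.2   0.25  1.55 -0.    1.34  1.52]
```

View pics/w4.png

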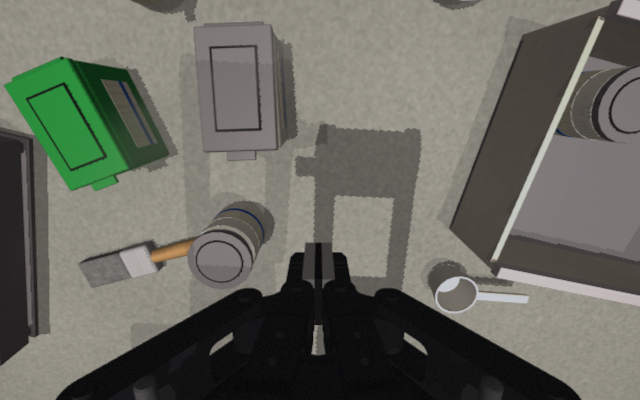

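```bash
python3 - <<'E'
from h import *
c=shot('wrist')
P=[onz(c,*p,z) for p,z in(((211,47),.091),((257,46),.091),((259,130),.103),((214,132),.103))]
print(np.round(P,4)); f=(P[0]+P[1])/2;n=(P[2]+P[3])/2;print(f,n,np.degrees(np.arctan2(*(f-n)[[1,0]])), 'lip',onz(c,241,153,.107),'side dir',np.degrees(np.arctan2(*(P[0]-P[1])[[1,0]])))
w=P; s=shot('scene')
print('B',onz(c,223,260,.098),tri(c,(223,260),s,(376.9,162.8)))
m=(f+n)/2;print('mid',m)
go(.534,.295,.15)
E
```

```text
[[0.6007 0.3321 0.091 ]
 [0.611  0.2948 0.091 ]
 [0.5451 0.278  0.103 ]
 [0.5337 0.3157 0.103 ]]
[0.60587607 0.31346914 0.091     ] [0.53938096 0.29689304 0.103     ] 13.997574316688128 lip [0.5222683  0.28892778 0.107     ] side dir 105.47494223272197
B [0.40854096 0.28967496 0.098     ] (array([0.40275792, 0.29412639, 0.09333607]), np.float64(0.008059172942358127))
mid [0.57262852 0.30518109 0.097     ]
t 14.6 pos [0.504  0.215  0.2475] rot
 [[ 0.969  0.247  0.001]
 [ 0.247 -0.969  0.   ]
 [ 0.001  0.    -1.   ]] F [ 0.4 -0.3  0.3] w 0.0002085168103685469 0.0 q [ 0.2   0.26  1.55 -0.    1.34  1.52]
yaw 14.29 turn units(tool z) 0.0 shift units [ 0.973 -1.403  1.951]
```

Emit:
play_rows(rows=[0.5, -0.7, 0, 0, 0, 0, 0, 0.47, -0.72, 0, 0, 0, 0, 0, 0, 0, 0.6, 0, 0, 0, 0, 0, 0, 0.6, 0, 0, 0, 0, 0, 0, 0.6, 0, 0, 0, 0, 0, 0, 0.4, 0, 0, 0, 0, 0, 0, 0.2, 0, 0, 0, 0, 0, 0, 0.1, 0, 0, 0, 0, 0, 0, 0.1, 0, 0, 0, 0, 0, 0, 0.1, 0, 0, 0, 0, 0, 0, 0.1, 0, 0, 0, 0, 0, 0, 0.1, 0, 0, 0, 0])

```text
t: 15.8
tool_pos: [0.5324, 0.2957, 0.1054]
ee_rot: [3.117, 0.392, -0.0]
wrist_force: [-18.3, -6.6, 44.7]
gripper_width: -0.0001
grasp_force: 23.0
```

Emit:
play_rows(rows=[0, 0, 0.07, 0, 0, 0, 0, 0, 0, 0, 0, 0, 0, 0])

```text
t: 16.0
tool_pos: [0.5323, 0.2957, 0.1052]
ee_rot: [3.117, 0.392, 0.002]
wrist_force: [-17.4, -6.5, 38.3]
gripper_width: 0.0003
grasp_force: 19.0
```

Emit:
play_rows(rows=[0, 0, -0.5, 0, 0, 0, 0, 0, 0, -0.7, 0, 0, 0, 85, 0.4, 0, -0.2, 0, 0, 0, 85, 0.38, 0, 0, 0, 0, 0, 85, 0, 0, 0, 0, 0, 0, 85, 0, 0, 0, 0, 0, 0, 85, 0, 0, 0, 0, 0, 0, 85])

```text
t: 16.7
tool_pos: [0.5695, 0.3055, 0.1684]
ee_rot: [3.117, 0.392, -0.002]
wrist_force: [-0.0, 0.7, 0.8]
gripper_width: 0.0843
grasp_force: 0.0
```

```bash
python3 - <<'E'
from h import *
go(.571,.306,.062)
c=shot('wrist')
f=c['frame'];cv2.imwrite('pics/w5.png',f[60:360,100:560,::-1])
E
```

```text
t 16.7 pos [0.5695 0.3055 0.1684] rot
 [[ 0.969  0.248 -0.001]
 [ 0.248 -0.969 -0.   ]
 [-0.001  0.    -1.   ]] F [-0.   0.7  0.8] w 0.08425226421786226 0.0 q [0.32 0.49 1.4  0.   1.26 1.64]
yaw 14.33 turn units(tool z) 0.0 shift units [ 0.035 -0.003  2.128]
```

View pics/w5.png

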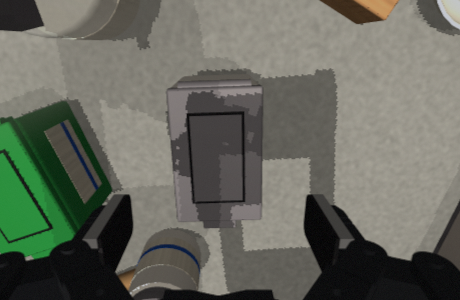

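The ring is centred at (217,157) between the fingers and aligned with them, the lid looks flat, and the green tub is clear. I grasp.

Emit:
play_rows(rows=[0, 0, 0.5, 0, 0, 0, 85, 0, 0, 0.5, 0, 0, 0, 85, 0, 0, 0.5, 0, 0, 0, 85, 0, 0, 0.45, 0, 0, 0, 85, 0, 0, 0.18, 0, 0, 0, 85, 0, 0, 0, 0, 0, 0, 0, 0, 0, 0, 0, 0, 0, 0, 0, 0, 0, 0, 0, 0, 0, 0, 0, 0, 0, 0, 0, 0, 0, 0, 0, 0, 0, 0, 0])

```text
t: 17.75
tool_pos: [0.5702, 0.3058, 0.0626]
ee_rot: [-3.117, -0.392, -0.001]
wrist_force: [0.5, -0.4, -3.4]
gripper_width: 0.0654
grasp_force: 67.5
```

Emit:
play_rows(rows=[0, 0, -0.3, 0, 0, 0, 0, 0, 0, -0.7, 0, 0, 0, 0, 0, 0, -0.8, 0, 0, 0, 0, 0, 0, -0.8, 0, 0, 0, 0, 0, 0, -0.1, 0, 0, 1, 0, 0, 0, 0, 0, 0, 1, 0, 0, 0, 0, 0, 0, 0, 0])

```text
t: 18.45
tool_pos: [0.5703, 0.3059, 0.1992]
ee_rot: [-3.14, -0.063, -0.003]
wrist_force: [-0.4, -0.5, -3.1]
gripper_width: 0.0655
grasp_force: 68.1
```

```bash
python3 - <<'E'
from h import *
# chest (0,-0.035)
a=np.radians(2.25);print(.587+.035*np.sin(a),-.112-.035*np.cos(a))
go(.5885,-.147,.0695,2.25)
E
```

```text
0.5883740935515673 -0.1469730162684253
t 18.45 pos [0.5703 0.3059 0.1992] rot
 [[ 0.999  0.04   0.002]
 [ 0.04  -0.999  0.001]
 [ 0.002 -0.001 -1.   ]] F [-0.4 -0.5 -3.1] w 0.06546608571068571 68.10823112726212 q [0.32 0.46 1.36 0.   1.32 1.85]
yaw 2.29 turn units(tool z) 0.01 shift units [3.000e-03 9.066e+00 2.588e+00]
```

Emit:
play_rows(rows=[0, 0.4, 0, 0, 0, 0, 0, 0, 0.8, 0, 0, 0, 0, 0, 0, 0.9, 0, 0, 0, 0, 0, 0, 0.9, 0, 0, 0, 0, 0, 0, 0.9, 0, 0, 0, 0, 0, 0, 0.9, 0, 0, 0, 0, 0, 0, 0.9, 0, 0, 0, 0, 0, 0, 0.9, 0, 0, 0, 0, 0, 0, 0.9, 0, 0, 0, 0, 0, 0, 0.8, 0, 0, 0, 0, 0, 0, 0.5, 0, 0, 0, 0, 0, 0, 0.25, 0, 0, 0, 0, 0])

```text
t: 19.65
tool_pos: [0.5884, -0.1491, 0.1974]
ee_rot: [3.14, 0.064, -0.0]
wrist_force: [-0.1, 1.0, -4.1]
gripper_width: 0.0659
grasp_force: 68.3
```

Emit:
play_rows(rows=[0, 0, 0, 0, 0, 0, 0, 0, 0, 0.5, 0, 0, 0, 0, 0, 0, 0.6, 0, 0, 0, 0, 0, 0, 0.6, 0, 0, 0, 0, 0, 0, 0.5, 0, 0, 0, 0, 0, 0, 0.2, 0, 0, 0, 0, 0, 0, 0.1, 0, 0, 0, 0, 0, 0, 0.07, 0, 0, 0, 0, 0, 0, 0, 0, 0, 0, 0])

```text
t: 20.55
tool_pos: [0.5893, -0.1462, 0.0697]
ee_rot: [3.14, 0.065, 0.002]
wrist_force: [0.2, 0.5, -4.0]
gripper_width: 0.0656
grasp_force: 68.2
```

Emit:
play_rows(rows=[0, 0, 0.02, 0, 0, 0, 0, 0, 0, 0, 0, 0, 0, 0])

```text
t: 20.75
tool_pos: [0.5892, -0.1466, 0.0687]
ee_rot: [3.14, 0.064, 0.002]
wrist_force: [0.3, 0.7, -2.6]
gripper_width: 0.0655
grasp_force: 68.2
```

Emit:
play_rows(rows=[0, 0, 0.02, 0, 0, 0, 0, 0, 0, 0, 0, 0, 0, 0])

```text
t: 20.95
tool_pos: [0.5894, -0.1466, 0.0685]
ee_rot: [3.14, 0.064, 0.003]
wrist_force: [-0.9, 0.6, 5.9]
gripper_width: 0.0653
grasp_force: 69.0
```

Emit:
play_rows(rows=[0, 0, 0, 0, 0, 0, 80, 0, 0, 0, 0, 0, 0, 80, 0, 0, 0, 0, 0, 0, 80, 0, 0, -0.4, 0, 0, 0, 80, 0, 0, -0.8, 0, 0, 0, 80, 0, 0, -0.8, 0, 0, 0, 80, 0, 0, -0.8, 0, 0, 0, 40, 0, 0, -0.8, 0, 0, 0, 0, -0.3, -0.7, 0, 0, 0, 0, 0, -0.3, -0.7, 0, 0, 0, 0, 0, -0.3, -0.7, 0, 0, 0, 0, 0, -0.3, -0.7, 0, 0, 0, 0, 0])

```text
t: 22.15
tool_pos: [0.5222, -0.0078, 0.2469]
ee_rot: [-3.141, -0.063, -0.001]
wrist_force: [1.1, 0.2, -0.6]
gripper_width: -0.0
grasp_force: 0.0
```

Emit:
play_rows(rows=[-0.3, -0.7, 0, 0, 0, 0, 0, -0.3, -0.7, 0, 0, 0, 0, 0, -0.3, -0.7, 0, 0, 0, 0, 0, -0.3, -0.7, 0, 0, 0, 0, 0, -0.3, -0.7, 0, 0, 0, 0, 0, -0.3, -0.7, 0, 0, 0, 0, 0, -0.3, -0.7, 0, 0, 0, 0, 0, -0.3, -0.6, 0, 0, 0, 0, 0, -0.3, -0.4, 0, 0, 0, 0, 0, -0.3, 0, 0, 0, 0, 0, 0, 0, 0, 0, 0, 0, 0, 0])

```text
t: 23.25
tool_pos: [0.3591, 0.2795, 0.2467]
ee_rot: [3.14, 0.068, -0.002]
wrist_force: [0.2, 0.2, 0.3]
gripper_width: 0.0006
grasp_force: 0.0
```

```bash
python3 - <<'E'
from h import *
st();c=shot('wrist','w6')
E
```

```text
t 23.25 pos [0.3591 0.2795 0.2467] rot
 [[ 0.999  0.043 -0.001]
 [ 0.043 -0.999 -0.001]
 [-0.001  0.001 -1.   ]] F [0.2 0.2 0.3] w 0.0006069987931319971 0.0 q [ 0.42  0.09  1.75 -0.    1.3   1.94]
```

View pics/w6.png

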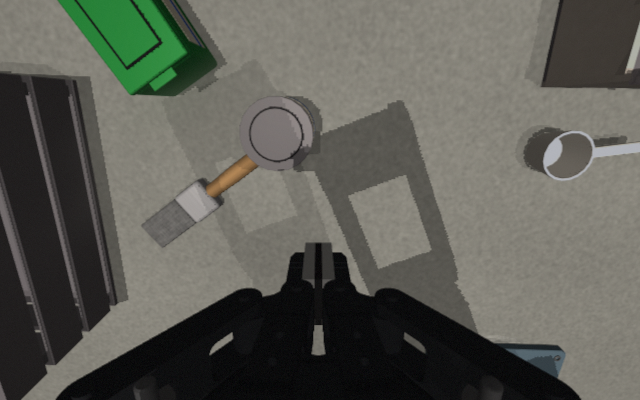

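```bash
python3 - <<'E'
from h import *
c=shot('wrist');P=onz(c,276,135,.098);print(P)
s=shot('scene');print(tri(c,(276,135),s,(376.9,162.8)))
t=shot('top');print(onz(t,252.2,279.4,.098))
go(.404,.292,.107)
E
```

```text
[0.41023656 0.31763555 0.098     ]
(array([0.41302961, 0.30658652, 0.11022041]), np.float64(0.018954885455388742))
[0.40120261 0.29462127 0.098     ]
t 23.45 pos [0.3619 0.2789 0.247 ] rot
 [[ 0.999  0.04   0.001]
 [ 0.04  -0.999 -0.   ]
 [ 0.001  0.    -1.   ]] F [ 0.1 -0.5  0.4] w 0.00024259678915796354 0.0 q [ 0.41  0.09  1.75 -0.    1.3   1.94]
yaw 2.27 turn units(tool z) 0.0 shift units [ 0.849 -0.228  2.8  ]
```

Canister 2 now appears about 25 mm from where it was, so it was probably knocked. I check it with fresh fixed-camera crops.

```bash
python3 - <<'E'
from h import *
t=shot('top','top7')['frame'][235:330,190:310,::-1]; s=shot('scene','scene7')['frame'][120:215,330:450,::-1]
m=cv2.resize(np.hstack([t,s]),None,fx=3.2,fy=3.2,interpolation=cv2.INTER_CUBIC)
cv2.imwrite('pics/z7.png',cv2.convertScaleAbs(m,alpha=1.4))
E
```

```text
(no output)
```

View pics/z7.png

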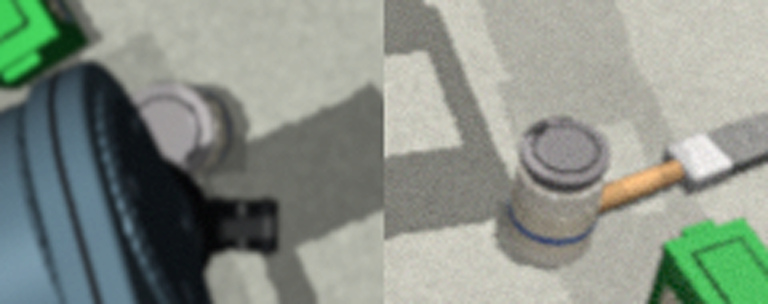

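```bash
python3 - <<'E'
from h import *
c=shot('wrist');s=shot('scene')
print(tri(c,(276,135),s,(386.8,166.5)),onz(s,386.8,166.5,.098))
go(.409,.319,.107)
E
```

```text
(array([0.41163267, 0.3192443 , 0.09875444]), np.float64(0.003960634151363199)) [0.41039834 0.32122077 0.098     ]
t 23.65 pos [0.3617 0.2792 0.2468] rot
 [[ 0.999  0.04   0.   ]
 [ 0.04  -0.999 -0.   ]
 [ 0.     0.    -1.   ]] F [0.2 0.5 0.7] w 0.00019977383901557377 0.0 q [ 0.41  0.09  1.75 -0.    1.3   1.94]
yaw 2.26 turn units(tool z) 0.0 shift units [ 0.977 -0.758  2.796]
```

Emit:
play_rows(rows=[0.5, -0.38, 0, 0, 0, 0, 0, 0.5, -0.38, 0.2, 0, 0, 0, 0, 0, 0, 0.6, 0, 0, 0, 0, 0, 0, 0.6, 0, 0, 0, 0, 0, 0, 0.6, 0, 0, 0, 0, 0, 0, 0.3, 0, 0, 0, 0, 0, 0, 0.2, 0, 0, 0, 0, 0, 0, 0.1, 0, 0, 0, 0, 0, 0, 0.1, 0, 0, 0, 0, 0, 0, 0.1, 0, 0, 0, 0, 0, 0, 0.05, 0, 0, 0, 0, 0, 0, 0, 0, 0, 0, 0])

```text
t: 24.85
tool_pos: [0.41, 0.3198, 0.1071]
ee_rot: [-3.14, -0.065, -0.003]
wrist_force: [-5.8, -4.1, 16.1]
gripper_width: 0.0004
grasp_force: 7.8
```

Emit:
play_rows(rows=[0, 0, 0.05, 0, 0, 0, 0, 0, 0, 0.03, 0, 0, 0, 0, 0, 0, 0, 0, 0, 0, 0])

```text
t: 25.15
tool_pos: [0.4107, 0.3202, 0.1069]
ee_rot: [-3.139, -0.065, -0.008]
wrist_force: [-14.0, -8.6, 45.8]
gripper_width: 0.0
grasp_force: 22.6
```

Emit:
play_rows(rows=[0, 0, -0.7, 0, 0, 0, 0, 0, 0, -0.7, 0, 0, 0, 85, 0, 0, 0, 0, 0, -1, 85, 0, 0, 0, 0, 0, -1, 85, 0, 0, 0, 0, 0, -1, 85, 0, 0, 0, 0, 0, -1, 85, 0, 0, 0, 0, 0, -1, 85, 0, 0, 0, 0, 0, -1, 85, 0, 0, 0, 0, 0, -1, 85, 0, 0, 0, 0, 0, -1, 85, 0, 0, 0, 0, 0, -1, 85, 0, 0, 0, 0, 0, -1, 85])

```text
t: 26.35
tool_pos: [0.4102, 0.32, 0.1714]
ee_rot: [2.684, 1.632, 0.004]
wrist_force: [1.1, 0.3, -0.3]
gripper_width: 0.0848
grasp_force: 0.0
```

Emit:
play_rows(rows=[0, 0, 0, 0, 0, -1, 85, 0, 0, 0, 0, 0, -1, 85, 0, 0, 0, 0, 0, -1, 85, 0, 0, 0, 0, 0, -1, 85, 0, 0, 0, 0, 0, -1, 85, 0, 0, 0, 0, 0, 0, 85])

```text
t: 26.95
tool_pos: [0.4101, 0.32, 0.1713]
ee_rot: [2.174, 2.267, 0.003]
wrist_force: [-0.9, 0.2, -0.4]
gripper_width: 0.0852
grasp_force: 0.0
```

```bash
python3 - <<'E'
from h import *
go(.4105,.319,.062)
c=shot('wrist');print(proj(c,[.4105,.319,.088]))
f=c['frame'];cv2.imwrite('pics/w8.png',f[60:360,100:560,::-1])
E
```

```text
t 26.95 pos [0.4101 0.32   0.1713] rot
 [[-0.042  0.999  0.002]
 [ 0.999  0.042  0.001]
 [ 0.001  0.002 -1.   ]] F [-0.9  0.2 -0.4] w 0.08517044604919805 0.0 q [ 0.45  0.27  1.72 -0.    1.15  0.41]
yaw 92.39 turn units(tool z) 0.0 shift units [-0.021  0.003  2.186]
[318.01842999 215.02499368]
```

View pics/w8.png

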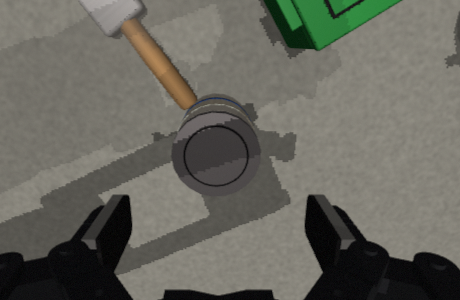

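The lid is at crop (216,156), matching the projected (218,155). It is centred, and the brush handle lies clear of both fingers. I grasp, lift and turn back.

Emit:
play_rows(rows=[0, 0, 0.5, 0, 0, 0, 85, 0, 0, 0.5, 0, 0, 0, 85, 0, 0, 0.5, 0, 0, 0, 85, 0, 0, 0.5, 0, 0, 0, 85, 0, 0, 0.18, 0, 0, 0, 85, 0, 0, 0, 0, 0, 0, 0, 0, 0, 0, 0, 0, 0, 0, 0, 0, 0, 0, 0, 0, 0, 0, 0, 0, 0, 0, 0, 0, 0, 0, 0, 0, 0, 0, 0])

```text
t: 28.0
tool_pos: [0.4097, 0.3199, 0.0619]
ee_rot: [2.176, 2.266, 0.001]
wrist_force: [-0.2, 0.7, -0.4]
gripper_width: 0.0648
grasp_force: 67.0
```

Emit:
play_rows(rows=[0, 0, -0.3, 0, 0, 0, 0, 0, 0, -0.7, 0, 0, 0, 0, 0, 0, -0.8, 0, 0, 0, 0, 0, 0, -0.9, 0, 0, 0, 0, 0, 0, 0, 0, 0, 1, 0, 0, 0, 0, 0, 0, 1, 0, 0, 0, 0, 0, 0, 1, 0, 0, 0, 0, 0, 0, 1, 0, 0, 0, 0, 0, 0, 1, 0, 0, 0, 0, 0, 0, 1, 0, 0, 0, 0, 0, 0, 1, 0, 0, 0, 0, 0, 0, 1, 0])

```text
t: 29.2
tool_pos: [0.4091, 0.3196, 0.1962]
ee_rot: [2.912, 1.179, -0.001]
wrist_force: [0.2, -0.6, -4.3]
gripper_width: 0.0648
grasp_force: 68.3
```

Emit:
play_rows(rows=[0, 0, 0, 0, 0, 1, 0, 0, 0, 0, 0, 0, 1, 0, 0, 0, 0, 0, 0, 1, 0, 0, 0, 0, 0, 0, 1, 0, 0, 0, 0, 0, 0, 1, 0, 0, 0, 0, 0, 0, 1, 0, 0, 0, 0, 0, 0, 1, 0, 0, 0, 0, 0, 0, 0, 0])

```text
t: 30.0
tool_pos: [0.4091, 0.3196, 0.1962]
ee_rot: [3.141, 0.063, -0.001]
wrist_force: [-0.4, -0.4, -5.1]
gripper_width: 0.0646
grasp_force: 68.3
```

```bash
python3 - <<'E'
from h import *
a=np.radians(2.25);x=.587-.06*np.cos(a)-.075*np.sin(a);y=-.112-.06*np.sin(a)+.075*np.cos(a);print(x,y)
go(x,y,.0695,2.25)
E
```

```text
0.5241017716436265 -0.03941341122748991
t 30.0 pos [0.4091 0.3196 0.1962] rot
 [[ 0.999  0.04  -0.   ]
 [ 0.04  -0.999 -0.   ]
 [-0.     0.    -1.   ]] F [-0.4 -0.4 -5.1] w 0.06463799169162716 68.28574776649475 q [0.45 0.25 1.69 0.   1.21 1.98]
yaw 2.29 turn units(tool z) 0.01 shift units [2.017 7.264 2.534]
```

Emit:
play_rows(rows=[0.1, 0.4, 0, 0, 0, 0, 0, 0.2, 0.7, 0, 0, 0, 0, 0, 0.2, 0.8, 0, 0, 0, 0, 0, 0.2, 0.8, 0, 0, 0, 0, 0, 0.2, 0.8, 0, 0, 0, 0, 0, 0.3, 0.8, 0, 0, 0, 0, 0, 0.3, 0.8, 0, 0, 0, 0, 0, 0.2, 0.8, 0, 0, 0, 0, 0, 0.2, 0.7, 0, 0, 0, 0, 0, 0.1, 0.4, 0, 0, 0, 0, 0, 0, 0.2, 0, 0, 0, 0, 0, 0, 0, 0, 0, 0, 0, 0])

```text
t: 31.2
tool_pos: [0.5238, -0.0368, 0.1961]
ee_rot: [-3.141, -0.064, 0.001]
wrist_force: [-0.4, 0.3, -4.8]
gripper_width: 0.0645
grasp_force: 68.8
```

Emit:
play_rows(rows=[0, 0, 0.5, 0, 0, 0, 0, 0, 0, 0.6, 0, 0, 0, 0, 0, 0, 0.6, 0, 0, 0, 0, 0, 0, 0.5, 0, 0, 0, 0, 0, 0, 0.2, 0, 0, 0, 0, 0, 0, 0.1, 0, 0, 0, 0, 0, 0, 0.03, 0, 0, 0, 0, 0, 0, 0, 0, 0, 0, 0])

```text
t: 32.0
tool_pos: [0.5249, -0.0358, 0.0708]
ee_rot: [3.14, 0.065, 0.003]
wrist_force: [-0.0, -0.2, -4.6]
gripper_width: 0.0647
grasp_force: 68.7
```

Emit:
play_rows(rows=[0, 0, 0.03, 0, 0, 0, 0, 0, 0, 0.03, 0, 0, 0, 0, 0, 0, 0, 0, 0, 0, 0])

```text
t: 32.3
tool_pos: [0.525, -0.0361, 0.0679]
ee_rot: [3.14, 0.064, 0.004]
wrist_force: [0.1, 0.5, 2.1]
gripper_width: 0.0648
grasp_force: 69.3
```

Floor contact confirmed. I release, rise and look into the bay.

Emit:
play_rows(rows=[0, 0, 0, 0, 0, 0, 80, 0, 0, 0, 0, 0, 0, 80, 0, 0, 0, 0, 0, 0, 80, 0, 0, -0.4, 0, 0, 0, 80, 0, 0, -0.8, 0, 0, 0, 80, 0, 0, -0.8, 0, 0, 0, 80, 0, 0, -0.8, 0, 0, 0, 80, 0, 0.4, -0.8, 0, 0, 0, 60, 0, 0.7, 0, 0, 0, 0, 60, 0, 0.7, 0, 0, 0, 0, 60, 0, 0, 0, 0, 0, 0, 60])

```text
t: 33.4
tool_pos: [0.5281, -0.1297, 0.2472]
ee_rot: [3.139, 0.059, 0.002]
wrist_force: [-1.1, 0.5, -0.4]
gripper_width: 0.0601
grasp_force: 0.0
```

```bash
python3 - <<'E'
from h import *
c=shot('wrist','w9')
go(.5935,-.2375,.137,2.25)
E
```

```text
t 33.45 pos [ 0.5277 -0.1276  0.2468] rot
 [[ 0.999  0.038  0.   ]
 [ 0.038 -0.999 -0.   ]
 [ 0.     0.    -1.   ]] F [0.1 0.6 0.1] w 0.05995114124206214 0.0 q [-0.44  0.25  1.56 -0.    1.34  1.09]
yaw 2.16 turn units(tool z) -0.01 shift units [1.229 2.248 2.196]
```

View pics/w9.png

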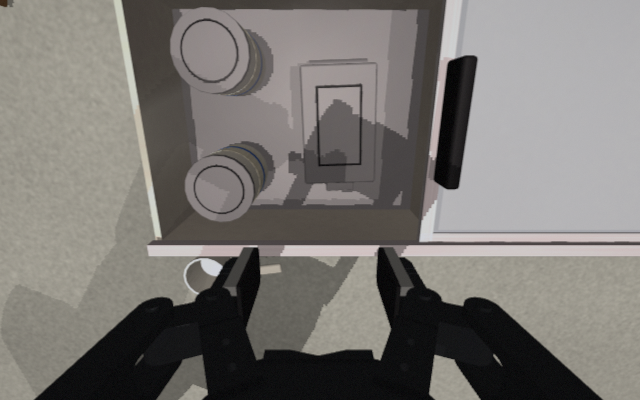

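All three stand upright with their lids flat, and the bar is at about (458,120). I grip the bar where I left it and close the cover.

Emit:
play_rows(rows=[0.4, 0.7, 0, 0, 0, 0, 60, 0.4, 0.8, 0, 0, 0, 0, 60, 0.43, 0.75, 0, 0, 0, 0, 60, 0, 0, 0.5, 0, 0, 0, 60, 0, 0, 0.6, 0, 0, 0, 60, 0, 0, 0.6, 0, 0, 0, 60, 0, 0, 0.5, 0, 0, 0, 60, 0, 0, 0, 0, 0, 0, 0, 0, 0, 0, 0, 0, 0, 0, 0, 0, 0, 0, 0, 0, 0, 0, 0, 0, 0, 0, 0, 0, 0, 0, 0, 0, 0, 0, 0])

```text
t: 34.65
tool_pos: [0.5949, -0.236, 0.139]
ee_rot: [3.139, 0.064, 0.005]
wrist_force: [0.2, 1.8, 6.2]
gripper_width: 0.0104
grasp_force: 61.9
```

Emit:
play_rows(rows=[0, -0.2, 0, 0, 0, 0, 0, 0, -0.4, 0, 0, 0, 0, 0, 0, -0.5, 0, 0, 0, 0, 0, 0, -0.5, 0, 0, 0, 0, 0, 0, -0.5, 0, 0, 0, 0, 0, 0, -0.5, 0, 0, 0, 0, 0, 0, -0.5, 0, 0, 0, 0, 0, 0, -0.5, 0, 0, 0, 0, 0, 0, -0.5, 0, 0, 0, 0, 0, 0, -0.4, 0, 0, 0, 0, 0, 0, -0.2, 0, 0, 0, 0, 0, 0, -0.15, 0, 0, 0, 0, 0])

```text
t: 35.85
tool_pos: [0.5861, 0.0065, 0.139]
ee_rot: [3.139, 0.065, 0.01]
wrist_force: [3.8, -3.8, 7.3]
gripper_width: 0.0107
grasp_force: 62.0
```

Emit:
play_rows(rows=[0, -0.1, 0, 0, 0, 0, 0, 0, -0.1, 0, 0, 0, 0, 0, 0, 0, 0, 0, 0, 0, 0])

```text
t: 36.15
tool_pos: [0.5859, 0.0136, 0.139]
ee_rot: [3.135, 0.065, 0.009]
wrist_force: [3.0, -10.5, 6.4]
gripper_width: 0.0105
grasp_force: 62.0
```

Emit:
play_rows(rows=[0, 0.04, 0, 0, 0, 0, 50, 0, 0, 0, 0, 0, 0, 50, 0, 0, 0, 0, 0, 0, 50, 0, 0, -0.4, 0, 0, 0, 50, 0, 0, -0.8, 0, 0, 0, 50, 0, 0, -0.8, 0, 0, 0, 50, -0.7, 0, -0.5, 0, 0, 0, 50, -0.7, 0, 0, 0, 0, 0, 50, 0, 0, 0, 0, 0, 0, 50])

```text
t: 37.05
tool_pos: [0.5098, 0.0126, 0.2623]
ee_rot: [-3.14, -0.065, 0.003]
wrist_force: [0.5, -0.2, -0.7]
gripper_width: 0.0503
grasp_force: 0.0
```

```bash
python3 - <<'E'
from h import *
st();c=shot('wrist','w10');shot('scene','scene10')
E
```

```text
t 37.05 pos [0.5098 0.0126 0.2623] rot
 [[ 0.999  0.041 -0.002]
 [ 0.041 -0.999  0.001]
 [-0.002 -0.001 -1.   ]] F [ 0.5 -0.2 -0.7] w 0.05030056760771536 0.0 q [-0.19  0.18  1.61  0.    1.36  1.33]
```

View pics/w10.png

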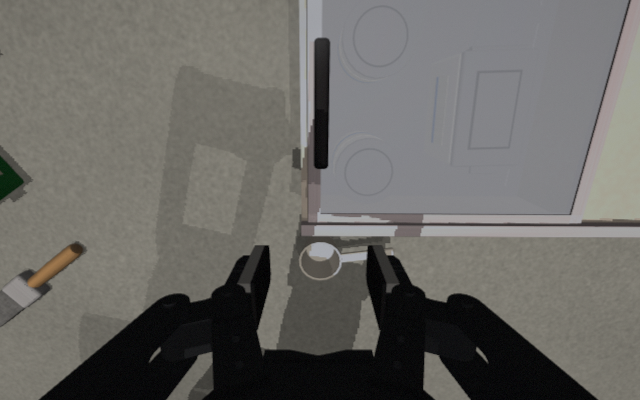

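View pics/scene10.png

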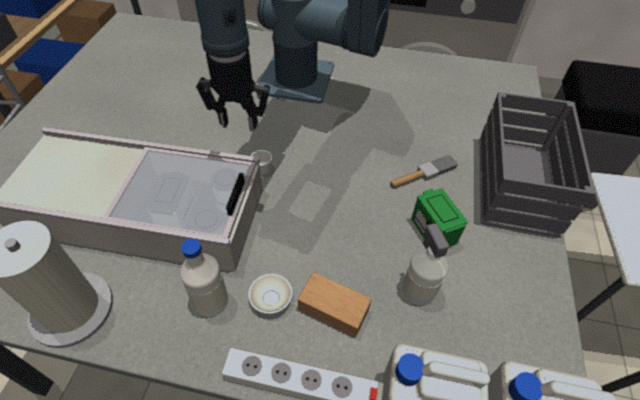

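The cover is shut: its frame meets the left end wall at about (305,100) in the wrist view. All three items are visible under it, nothing else has moved noticeably, and no canister or tub is left on the counter. I hand the job in.

```bash
python3 -c "
from h import *
print(order.close_job())"
```

```text
the job is handed in; nothing more can be done
None
```

The job is handed in: both canisters and the tub had their lids pressed home and stand upright in the chest, the cover is slid shut, and the final camera views showed nothing else noticeably moved; the hand-in returned no verdict.

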